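# Clear the sewing box and hold its lid open for the new stay

### The job

The stay of this wooden sewing box has broken, so its lid falls shut by itself. Clear the three button tubes off the lid first, standing the red-capped ones upright in the red tray and the blue-capped one upright in the blue tray; then lift the lid and hold it open at 60 degrees so that the new stay can be screwed on, and finish with the robot still holding it there steadily and nothing else propping it. Leave everything else on the bench where it is.

Things in the scene. Friction and masses are not known exactly. Their poses are not given: they have to be found in the camera images.
- box: pine sewing box, fixed to the table, 210 mm deep (its x) by 280 mm wide (its y) and 105 mm high with its lid shut (base 70 mm, rimmed lid 35 mm); origin at the centre of its underside, z up, x from the knob side to the hinge side. The top of the lid is flat
- lid: the lid of the box, 210 by 280 by 35 mm, about 0.5 kg, a 10 mm top with a 25 mm deep rim; origin on the hinge axis at the middle of the rear lower edge of the lid; when shut its axes are the box's (x towards the hinge, z up) and they turn with the lid. It weighs on the hand all the way up to 60 degrees and falls if let go
- lid_angle (a joint): opening angle of the lid in rad: 0 shut, growing as the front (knob) edge rises; 60 degrees is 1.047; its stop is at 1.75; no spring, hardly any friction
- lid_hinge (a point): point on the hinge axis at the middle of the box's rear, 105 mm behind the box's origin along its x and 70 mm above the table; the hinge axis runs along the box's y
- lid_knob (a point): centre of the dark ball knob on the front of the lid's rim, 28 mm in diameter on a 14 mm thick neck, 28 mm out from the rim's face; free on both sides, above and below. When shut it lies 133 mm in front of the box's origin and 90 mm above the table, which is 238 mm in front of the hinge axis and 20 mm above it. Pinched across the box's y it turns between the finger pads as the lid swings
- tube_red_a: button tube with a red screw cap, full of red buttons: upright clear cylinder 60 mm high, body 28 mm in diameter, the cap (top 17 mm) 31 mm in diameter, 45 g; origin at the centre of its underside, z up its axis. It starts standing on the lid of the sewing box
- tube_red_b: button tube with a red screw cap, full of red buttons: upright clear cylinder 60 mm high, body 28 mm in diameter, the cap (top 17 mm) 31 mm in diameter, 45 g; origin at the centre of its underside, z up its axis. It starts standing on the lid of the sewing box
- tube_blue: button tube with a blue screw cap, full of blue buttons: upright clear cylinder 60 mm high, body 28 mm in diameter, the cap (top 17 mm) 31 mm in diameter, 45 g; origin at the centre of its underside, z up its axis. It starts standing on the lid of the sewing box
- tray_red: shallow red tray lying on the table, 130 mm (its x) by 85 mm (its y), walls 18 mm high and 3 mm thick, floor 3 mm thick, loose, 0.35 kg; origin at the centre of its underside, z up. Two tubes stand in it side by side along x
- tray_blue: shallow blue tray lying on the table, 130 mm (its x) by 85 mm (its y), walls 18 mm high and 3 mm thick, floor 3 mm thick, loose, 0.35 kg; origin at the centre of its underside, z up. Two tubes stand in it side by side along x (only one is needed here)
- tube_green: button tube with a green screw cap, full of green buttons: upright clear cylinder 60 mm high, body 28 mm in diameter, the cap (top 17 mm) 31 mm in diameter, 45 g; origin at the centre of its underside, z up its axis. It stands on the table beside the box; leave it there
- tape_roll: roll of masking tape lying flat, cream, 104 mm outside diameter, 25 mm high; origin at the centre of its underside; leave it
- new_stay: the new brass folding lid stay lying flat on the table, about 145 mm by 40 mm by 9 mm; origin under its middle joint; leave it
- screwdriver: screwdriver lying on the table, 180 mm long; leave it
- scissors: scissors lying flat, orange handles, about 180 mm long, 11 mm high; origin near their pivot; leave them
- mug: blue mug, 80 mm diameter, 92 mm high; origin at the centre of its underside; leave it

How it is judged:
On the way:
1. all three tubes stand in the trays of their colours, let go, with the lid still shut (x of tube_red_a in the frame of tray_red between -0.056 and 0.056 m and y of tube_red_a in the frame of tray_red between -0.034 and 0.034 m and z of tube_red_a in the frame of tray_red between -0.003 and 0.01 m and angle between each of tube_red_a, tube_red_b, tube_blue's own z axis and vertical below 0.2 rad and linear speed of each of tube_red_a, tube_red_b, tube_blue below 0.03 m/s and x of tube_red_b in the frame of tray_red between -0.056 and 0.056 m and y of tube_red_b in the frame of tray_red between -0.034 and 0.034 m and z of tube_red_b in the frame of tray_red between -0.003 and 0.01 m and x of tube_blue in the frame of tray_blue between -0.056 and 0.056 m and y of tube_blue in the frame of tray_blue between -0.034 and 0.034 m and z of tube_blue in the frame of tray_blue between -0.003 and 0.01 m and value of joint lid_angle below 0.12 rad and contact force between the fingers and tube_red_a below 0.1 N and contact force between the fingers and tube_red_b below 0.1 N and contact force between the fingers and tube_blue below 0.1 N), for 0.2 s.
At the end, for the whole second after the job is handed in: Both red-capped tubes stand upright (within 0.2 rad) on the floor of the red tray and the blue-capped one in the blue tray, at rest; the lid is open at 60 degrees, within 5 degrees either way, still (under 0.08 rad/s), carried by the robot (touching it with more than 0.3 N) and by no loose thing (x of tube_red_a in the frame of tray_red between -0.056 and 0.056 m and y of tube_red_a in the frame of tray_red between -0.034 and 0.034 m and z of tube_red_a in the frame of tray_red between -0.003 and 0.01 m and angle between each of tube_red_a, tube_red_b, tube_blue's own z axis and vertical below 0.2 rad and linear speed of each of tube_red_a, tube_red_b, tube_blue below 0.03 m/s and x of tube_red_b in the frame of tray_red between -0.056 and 0.056 m and y of tube_red_b in the frame of tray_red between -0.034 and 0.034 m and z of tube_red_b in the frame of tray_red between -0.003 and 0.01 m and x of tube_blue in the frame of tray_blue between -0.056 and 0.056 m and y of tube_blue in the frame of tray_blue between -0.034 and 0.034 m and z of tube_blue in the frame of tray_blue between -0.003 and 0.01 m and value of joint lid_angle between 0.959931 and 1.13446 rad and velocity of joint lid_angle between -0.08 and 0.08 rad/s and contact force between any of the fingers, the arm and lid above 0.3 N and contact force between lid and tube_red_a below 0.1 N and contact force between lid and tube_red_b below 0.1 N and contact force between lid and tube_blue below 0.1 N and contact force between lid and tube_green below 0.1 N and contact force between lid and tape_roll below 0.1 N and contact force between lid and new_stay below 0.1 N and contact force between lid and screwdriver below 0.1 N and contact force between lid and scissors below 0.1 N and contact force between lid and mug below 0.1 N and contact force between lid and tray_red below 0.1 N and contact force between lid and tray_blue below 0.1 N); the arm keeps its last pose, push and grip.
It fails at once if a bystander was moved by more than 30 mm (distance of any of tube_green, tape_roll, new_stay, screwdriver, scissors, mug from where it was at the start of the episode above 0.03 m).
It also fails if it takes over 72 s, if anything falls off the work surface, if the arm or the gripper's body presses on something with over 40 N, if the wrist force passes 120 N, or if a joint passes its speed limit or range.

### The arm

A 7-joint arm with a two-finger parallel gripper is mounted at the origin on the work surface. World frame = base frame: x ahead of the robot, y to its left, z up, the work surface at z = 0. Lengths are in m, angles in rad, forces in N, time in s.
With the tool pointing down it reaches from about 0.4 to 0.85 m from the base axis. Payload 4.5 kg.
Tool frame: the origin (TCP) lies at the very end of the fingers, on their centre line; the grasp point (between the pads) lies 19 mm behind it; z points along the fingers, y is the line along which they close (so a half turn about z gives the same grasp; the last joint's range is limited). The gripper opens to 88 mm and grips with 3 to 60 N. Pads are 18 mm wide; open, the fingers measure 123 mm over their backs; the gripper's body (75 mm by 187 mm) begins 45 mm behind the grasp point.
Start: joints at [-1.271, 0.689, -0.195, 1.565, 0.157, 0.902, -0.215], TCP at [0.164, 0.603, 0.239] pointing down, gripper open.
Joint ranges: [-3.01, 3.01], [-0.46, 2.08], [-1.47, 1.51], [0.13, 2.56], [-1, 4.14], [0.04, 2.09], [-2.66, 2.66]. Speed limits (rad/s): [2.57, 2.57, 3.14, 3.14, 3.14, 3.14, 3.14].

### API

Orientations are given as a unit quaternion [x, y, z, w].
In Python, from plant import r gives the robot as it stands. The module is installed in compiled form; this text tells all that it offers.
- The arm moves only by the tool step_arm, never from a script. Its argument "increments" is a list of rows, each a list of 2 entries, a list of its own where there are three numbers: the shift along the world's x, y, z in cm, then the turn, a rotation vector about the world's x, y, z in degrees. A call has exactly 10 rows; each row shifts and turns the commanded pose from where the row before left it; what a row does not reach is not made up. A row lasts 1/10 s, in which the tool goes at most 50 mm and 8.59 degrees, less where a joint would pass 70% of its speed; a pose out of reach is approached as far as the arm can. A call is refused whole if a number of a shift passes 5 or a number of a turn 8.59, either way. A call with a gripper value outside its range is refused whole. "fingers" is the opening, from 0 (shut) to 1 (fully open), set as the call begins (left out, the last holds). The fingers move at their own pace and stop on an object; "grip_force" is the grip in N (left out, the last holds). Time passes only in rows, so rows that do not move let the fingers close, or fill a call up. It gives the time, the measured TCP pose, the force, the opening and the grip force at its end, in the units of the state.
- r.get_state(): the state, without advancing time (a new reading comes with each control period).
- r.snapshot(name): name is "scene" or "top" or "wrist"; returns (picture, depth): 384x512x3 uint8, red, green, blue; 384x512 float32, m along the optical axis (not along the pixel's ray), 0 where there is no reading.
- r.calibration(name): a dict with "fov_y" (degrees; the focal length in pixels is half the picture's height over the tangent of half this angle, whatever the lens; pixels are square), "cx", "cy" (the principal point, pixels), "R" (3x3) and "t" (3): a world point X has camera coordinates R X + t. Camera axes: x right, y down, z forward; pixel columns grow to the right and rows downward; lengths in m; the calibration is good to about 2 mm. A picture is of the moment at which its call begins: read the wrist's pose just before it. calibration takes no time and is no camera call; for the wrist camera it gives the pose at the moment of the call.
- r.finish_job(): hands the job in; it is judged then, once.
The state is a dict: "clock": time; "q": joint angles; "qd": joint speeds; "joint_torque": joint torques, N m; "tool_pos": TCP position; "eef_rot": TCP orientation; "contact_force": force on the tool from outside, world axes, zero at the start; "moment": the same for the moment, N m; "opening": opening from 0.0 (shut) to 1.0 (fully open); "finger_force": force on a finger pad.
Only numpy, scipy, OpenCV 4.12 (cv2) and the standard library are available. Lean on these libraries where they do the work, as an engineer would, in place of code of your own. Each camera call takes 0.05 s, during which the arm holds its last target. There are 200 camera calls.

## Working session

There is one attempt and no reset: what is moved stays moved. The work goes in short steps, Python scripts to look and compute and a tool call to move; the robot and the scene stay as the last step left them, time stands still between calls to the robot, and variables do not carry over. Pictures are saved under pics/ and viewed, at most 10 in all, crops included, and the job is handed in when it is done.

Besides the shell and the picture viewer there is one more tool, called after "Call:" as name(argument=value, ...), one argument or row to a line, values as JSON. step_arm: Moves the arm, as the interface text tells. Its arguments: {"type":"object","properties":{"increments":{"type":"array","items":{"type":"array"}},"fingers":{"type":"number"},"grip_force":{"type":"number"}},"required":["increments"]}

```bash
mkdir -p pics; cat > h.py <<'E'
import numpy as np, cv2
from plant import r
def K(c):
    f=192/np.tan(np.radians(c["fov_y"])/2); return f,c["cx"],c["cy"]
def ray(c,u,v):
    f,cx,cy=K(c); R=np.array(c["R"]);t=np.array(c["t"])
    return -R.T@t, R.T@np.array([(u-cx)/f,(v-cy)/f,1.])
def onplane(c,u,v,z):
    o,d=ray(c,u,v); return o+d*(z-o[2])/d[2]
def cloud(c,D):
    f,cx,cy=K(c); v,u=np.mgrid[:D.shape[0],:D.shape[1]]
    P=np.stack([(u-cx)/f*D,(v-cy)/f*D,D],-1)
    return (P-np.array(c["t"]))@np.array(c["R"])
E
python3 - <<'E'
from h import *
s=r.get_state(); print({k:np.round(v,3).tolist() for k,v in s.items()})
ims=[]
for n in("top","scene"):
    c=r.calibration(n); im,D=r.snapshot(n); np.savez(n+"0.npz",im=im,D=D,**c)
    print(n,c["fov_y"],c["cx"],c["cy"],np.round(-np.array(c["R"]).T@c["t"],3),np.round(c["R"],2).tolist())
    cv2.imwrite(f"pics/{n}0.png",cv2.resize(im[...,::-1],(800,600)))
E
```

```text
{'clock': 0.0, 'q': [-1.271, 0.69, -0.194, 1.566, 0.157, 0.903, -0.215], 'qd': [0.001, 0.0, 0.002, 0.0, -0.0, 0.001, 0.0], 'joint_torque': [0.0, -52.757, -1.267, -15.343, -0.053, 0.007, 0.0], 'tool_pos': [0.164, 0.602, 0.238], 'eef_rot': [0.132, 0.991, -0.001, -0.0], 'contact_force': [0.376, -0.105, 0.288], 'moment': [-0.001, 0.003, -0.043], 'finger_force': 0.0, 'opening': 1.003}
top 53.48509253398245 259.79892067402545 191.16647010177968 [ 0.293 -0.059  1.411] [[-0.02, -1.0, -0.01], [-0.98, 0.02, -0.2], [0.2, 0.01, -0.98]]
scene 47.711715016189274 252.47560308626885 193.39667126099272 [1.127 0.745 0.848] [[-0.8, 0.59, 0.02], [0.36, 0.51, -0.78], [-0.48, -0.62, -0.62]]
```

View pics/top0.png

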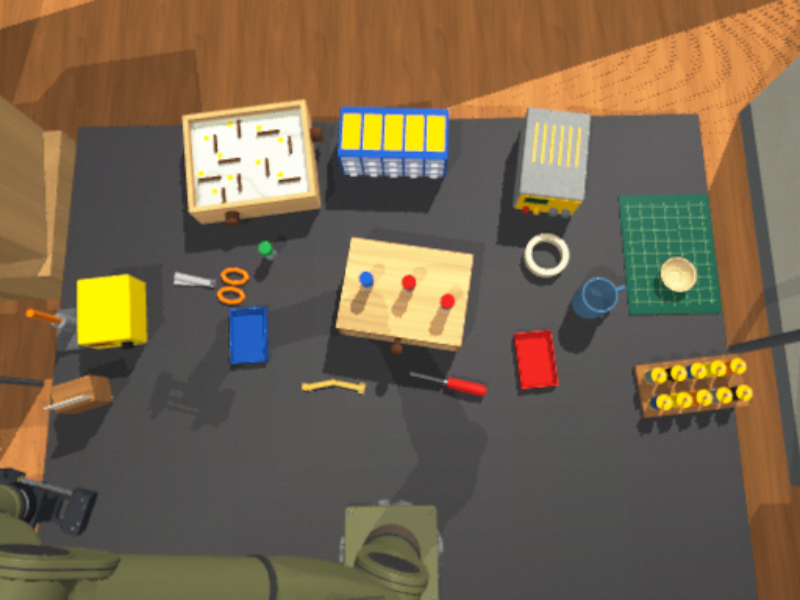

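View pics/scene0.png

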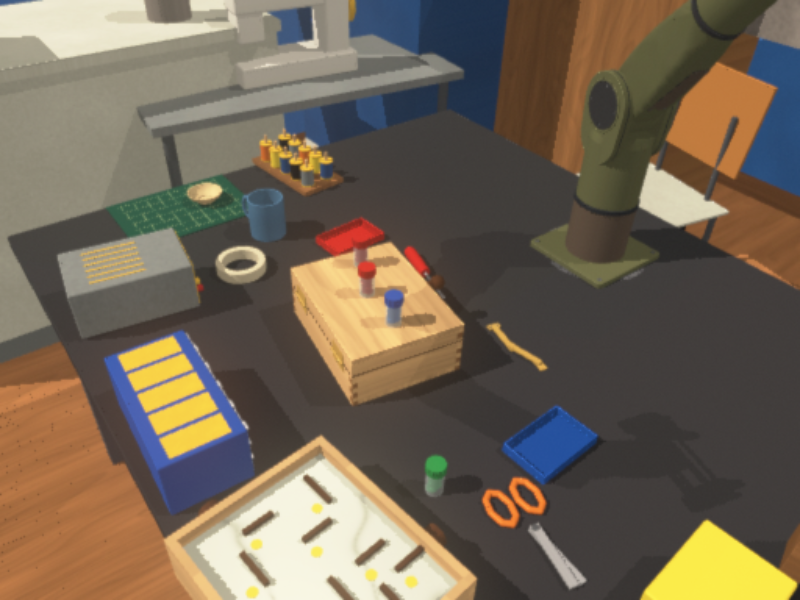

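The top view (800-wide) shows blue cap (366,279), red caps (408,283) and (447,301), knob (396,348), blue tray (249,336) and red tray (536,360). The scene view shows the same, with the far red tube partly hidden behind the middle one.

```bash
cat > m.py <<'E'
from h import *
d={n:np.load(n+"0.npz") for n in("top","scene")}
P={n:cloud(d[n],d[n]["D"]) for n in d}
def blobs(n,col,amin=15):
    hsv=cv2.cvtColor(d[n]["im"],cv2.COLOR_RGB2HSV); H,S,V=[hsv[...,i].astype(int) for i in range(3)]
    m={"red":((H<6)|(H>172))&(S>190)&(V>60),"blue":(abs(H-112)<10)&(S>170)&(V>60)}[col]
    k,l,st,ce=cv2.connectedComponentsWithStats(m.astype(np.uint8))
    return [(l==i) for i in range(1,k) if st[i,4]>=amin]
for n in d:
    for col in("red","blue"):
        for b in blobs(n,col):
            p=P[n][b]; v,u=np.nonzero(b)
            print(n,col,b.sum(),"px",(int(u.mean()),int(v.mean())),"med",np.round(np.median(p,0),3),"z10/90",np.round(np.percentile(p[:,2],[5,95]),3))
# trays
for col in("red","blue"):
    bs=[b for b in blobs("top",col,300) if np.median(P["top"][b][:,2])<.03]
    for b in bs:
        b=cv2.morphologyEx(b.astype(np.uint8),cv2.MORPH_CLOSE,np.ones((5,5)))>0
        p=P["top"][b]; 
        q=p[p[:,2]<.03][:,:2]; rc=cv2.minAreaRect((q*1000).astype(np.float32)); print("tray",col,rc, "floorz",np.percentile(p[:,2],[10,50,95]).round(3))
p=P["top"]; z=p[...,2]
m=(abs(z-.105)<.008)&(abs(p[...,0]-.5)<.25)&(abs(p[...,1])<.3)
k,l,st,ce=cv2.connectedComponentsWithStats(m.astype(np.uint8)); i=1+np.argmax(st[1:,4]); q=p[l==i]
print("lid",cv2.minAreaRect((q[:,:2]*1000).astype(np.float32)),np.median(q[:,2]))
print("corners",cv2.boxPoints(cv2.minAreaRect((q[:,:2]*1000).astype(np.float32))).round().tolist())
for u,v in((396,348),): print("knob",onplane(d["top"],u*.64,v*.64,.1), P["top"][int(v*.64),int(u*.64)])
E
python3 m.py
```

```text
top red 57 px (261, 180) med [ 0.58  -0.051  0.166] z10/90 [0.162 0.169]
top red 58 px (286, 192) med [ 0.537 -0.134  0.166] z10/90 [0.161 0.171]
top red 833 px (342, 229) med [ 0.424 -0.347  0.004] z10/90 [-0.001  0.019]
top red 156 px (298, 247) med [ 0.363 -0.179  0.024] z10/90 [0.017 0.03 ]
top blue 616 px (250, 86) med [ 0.916 -0.019  0.105] z10/90 [0.1  0.11]
top blue 51 px (234, 178) med [0.589 0.039 0.165] z10/90 [0.161 0.169]
top blue 830 px (158, 214) med [0.494 0.335 0.004] z10/90 [-0.001  0.018]
scene red 490 px (223, 151) med [ 0.441 -0.349  0.005] z10/90 [0.001 0.165]
scene red 114 px (265, 165) med [ 0.37  -0.174  0.023] z10/90 [0.015 0.027]
scene red 62 px (233, 171) med [ 0.586 -0.046  0.165] z10/90 [0.16  0.167]
scene blue 1607 px (351, 283) med [0.495 0.334 0.004] z10/90 [0.001 0.018]
tray red ((424.010498046875, -344.953125), (128.79183959960938, 86.66344451904297), 4.651102542877197) floorz [-0.     0.004  0.019]
tray blue ((493.918212890625, 331.04913330078125), (134.34686279296875, 87.23818969726562), 2.0628437995910645) floorz [-0.     0.004  0.018]
lid ((568.9597778320312, -41.051513671875), (279.9507751464844, 219.507080078125), 80.35218811035156) 0.10517468513049714
corners [[437.0, -161.0], [654.0, -197.0], [701.0, 79.0], [484.0, 115.0]]
knob [ 0.44484003 -0.02218155  0.1       ] [ 0.44688838 -0.02080749  0.10399626]
```

Call:
step_arm(
  increments=[
    [[2.9,-3.9,0.2],[0,0,0.55]],
    [[2.9,-3.9,0.2],[0,0,0.55]],
    [[2.9,-3.9,0.2],[0,0,0.55]],
    [[2.9,-3.9,0.2],[0,0,0.55]],
    [[2.9,-3.9,0.2],[0,0,0.55]],
    [[2.9,-3.9,0.2],[0,0,0.55]],
    [[2.9,-3.9,0.2],[0,0,0.55]],
    [[2.9,-3.9,0.2],[0,0,0.55]],
    [[2.9,-3.9,0.2],[0,0,0.55]],
    [[2.9,-3.9,0.2],[0,0,0.55]],
  ],
  fingers=0.7,
  grip_force=12,
)

```text
clock: 1.1
tool_pos: [0.4549, 0.2112, 0.2587]
eef_rot: [0.085, 0.996, -0.0, -0.0]
contact_force: [0.2, 0.7, 0.0]
opening: 0.701
finger_force: 0.0
```

Call:
step_arm(
  increments=[
    [[3,-4,0],[0,0,0]],
    [[3,-4,0],[0,0,0]],
    [[3,-4,0],[0,0,0]],
    [[3,-4,0],[0,0,0]],
    [[1.0,-1.3,0],[0,0,0]],
    [[0,0,0],[0,0,0]],
    [[0,0,0],[0,0,0]],
    [[0,0,0],[0,0,0]],
    [[0,0,0],[0,0,0]],
    [[0,0,0],[0,0,0]],
  ],
)

```text
clock: 2.1
tool_pos: [0.5836, 0.0415, 0.2589]
eef_rot: [0.084, 0.997, 0.0, -0.0]
contact_force: [1.2, 0.2, -0.3]
opening: 0.702
finger_force: 0.0
```

```bash
cat > w.py <<'E'
import sys
from h import *
n=sys.argv[1]; c=r.calibration("wrist"); im,D=r.snapshot("wrist"); s=r.get_state()
print("tcp",np.round(s["tool_pos"],4),np.round(s["eef_rot"],3),"t",s["clock"],"open",round(s["opening"],3))
cv2.imwrite(f"pics/{n}.png",im[...,::-1]); P=cloud(c,D); np.savez(n+".npz",im=im,D=D,P=P,**c)
hsv=cv2.cvtColor(im,cv2.COLOR_RGB2HSV); H,S,V=[hsv[...,i].astype(int) for i in range(3)]
for col,m in (("red",((H<6)|(H>172))&(S>180)&(V>50)),("blue",(abs(H-112)<12)&(S>150)&(V>50))):
    k,l,st,ce=cv2.connectedComponentsWithStats(m.astype(np.uint8))
    for i in range(1,k):
        if st[i,4]<80: continue
        p=P[l==i]; zt=np.percentile(p[:,2],95); q=p[abs(p[:,2]-zt)<.004]
        (x,y),R=cv2.minEnclosingCircle((q[:,:2]*1000).astype(np.float32))
        print(col,st[i].tolist(),"top z",round(zt,4),"circ",round(x),round(y),round(R,1),"mean",q.mean(0).round(4))
E
python3 w.py w1
```

```text
tcp [0.5838 0.0412 0.2589] [ 0.084  0.996  0.    -0.   ] t 2.15 open 0.7
red [0, 156, 47, 44, 1705] top z 0.1651 circ 542 -132 16.2 mean [ 0.5418 -0.1303  0.164 ]
red [119, 193, 46, 43, 1468] top z 0.1653 circ 585 -50 15.8 mean [ 0.5842 -0.0499  0.1641]
blue [469, 0, 43, 104, 4126] top z 0.0171 circ 512 306 53.9 mean [0.5179 0.2946 0.0164]
blue [241, 185, 41, 43, 1329] top z 0.1653 circ 593 41 15.4 mean [0.593  0.0415 0.1642]
blue [331, 363, 19, 21, 104] top z 0.037 circ 903 108 3.7 mean [0.9031 0.1085 0.0359]
```

Call:
step_arm(
  increments=[
    [[0.9,0,-1],[0,0,0]],
    [[0,0,-2.5],[0,0,0]],
    [[0,0,-2.5],[0,0,0]],
    [[0,0,-2.5],[0,0,0]],
    [[0,0,-2],[0,0,0]],
    [[0,0,-1.2],[0,0,0]],
    [[0,0,-0.6],[0,0,0]],
    [[0,0,0],[0,0,0]],
    [[0,0,0],[0,0,0]],
    [[0,0,0],[0,0,0]],
  ],
)

```text
clock: 3.15
tool_pos: [0.5939, 0.0402, 0.1367]
eef_rot: [0.085, 0.996, 0.0, 0.001]
contact_force: [0.5, 0.0, 0.1]
opening: 0.7
finger_force: 0.0
```

Call:
step_arm(
  increments=[
    [[0,0,0],[0,0,0]],
    [[0,0,0],[0,0,0]],
    [[0,0,0],[0,0,0]],
    [[0,0,0],[0,0,0]],
    [[0,0,0],[0,0,0]],
    [[0,0,0.3],[0,0,0]],
    [[0,0,1],[0,0,0]],
    [[0,0,3],[0,0,0]],
    [[0,0,3],[0,0,0]],
    [[0,0,2.5],[0,0,0]],
  ],
  fingers=0.2,
)

```text
clock: 4.15
tool_pos: [0.5935, 0.0402, 0.236]
eef_rot: [0.085, 0.996, 0.0, 0.001]
contact_force: [1.1, 0.5, 0.3]
opening: 0.344
finger_force: 12.0
```

Call:
step_arm(
  increments=[
    [[-1.25,3.65,0],[0,0,0]],
    [[-1.25,3.65,0],[0,0,0]],
    [[-1.25,3.65,0],[0,0,0]],
    [[-1.25,3.65,0],[0,0,0]],
    [[-1.25,3.65,0],[0,0,0]],
    [[-1.25,3.65,0],[0,0,0]],
    [[-1.25,3.65,-2],[0,0,0]],
    [[-1.25,3.55,-3],[0,0,0]],
    [[0,0,-3],[0,0,0]],
    [[0,0,-3],[0,0,0]],
  ],
)

```text
clock: 5.15
tool_pos: [0.4924, 0.3333, 0.1236]
eef_rot: [0.083, 0.997, 0.001, 0.0]
contact_force: [0.8, -0.2, -0.1]
opening: 0.343
finger_force: 12.0
```

Call:
step_arm(
  increments=[
    [[0,0,-2],[0,0,0]],
    [[0,0,-2],[0,0,0]],
    [[0,0,-1.5],[0,0,0]],
    [[0,0,-1],[0,0,0]],
    [[0,0,-0.6],[0,0,0]],
    [[0,0,0],[0,0,0]],
    [[0,0,0],[0,0,0]],
    [[0,0,0],[0,0,0]],
    [[0,0,0],[0,0,0]],
    [[0,0,0],[0,0,0]],
  ],
)

```text
clock: 6.15
tool_pos: [0.4934, 0.3312, 0.0532]
eef_rot: [0.085, 0.996, 0.0, 0.0]
contact_force: [0.4, -0.7, 0.3]
opening: 0.338
finger_force: 12.0
```

Call:
step_arm(
  increments=[
    [[0,0,-0.8],[0,0,0]],
    [[0,0,-0.6],[0,0,0]],
    [[0,0,-0.3],[0,0,0]],
    [[0,0,-0.1],[0,0,0]],
    [[0,0,0],[0,0,0]],
    [[0,0,0],[0,0,0]],
    [[0,0,0],[0,0,0]],
    [[0,0,0],[0,0,0]],
    [[0,0,0],[0,0,0]],
    [[0,0,0],[0,0,0]],
  ],
)

```text
clock: 7.15
tool_pos: [0.4932, 0.3311, 0.0349]
eef_rot: [0.085, 0.996, 0.0, 0.0]
contact_force: [-0.5, -0.6, -0.5]
opening: 0.344
finger_force: 12.0
```

Call:
step_arm(
  increments=[
    [[0,0,0],[0,0,0]],
    [[0,0,0],[0,0,0]],
    [[0,0,0],[0,0,0]],
    [[0,0,1],[0,0,0]],
    [[0,0,3],[0,0,0]],
    [[0,0,4],[0,0,0]],
    [[0,0,4],[0,0,0]],
    [[0,0,4],[0,0,0]],
    [[0,0,4],[0,0,0]],
    [[0,0,2],[0,0,0]],
  ],
  fingers=0.6,
)

```text
clock: 8.15
tool_pos: [0.4942, 0.332, 0.2593]
eef_rot: [0.085, 0.996, 0.002, 0.002]
contact_force: [-0.5, 0.4, -0.1]
opening: 0.602
finger_force: 0.0
```

```bash
python3 w.py w2
```

```text
tcp [0.4951 0.3328 0.2614] [0.085 0.996 0.003 0.004] t 8.2 open 0.604
blue [209, 94, 97, 125, 8153] top z 0.0621 circ 494 332 16.2 mean [0.4937 0.3326 0.0621]
```

Call:
step_arm(
  increments=[
    [[1,-4.2,0],[0,0,0]],
    [[1,-4.2,0],[0,0,0]],
    [[1,-4.2,0],[0,0,0]],
    [[1,-4.2,0],[0,0,0]],
    [[1,-4.2,0],[0,0,0]],
    [[1,-4.2,0],[0,0,0]],
    [[1,-4.2,0],[0,0,0]],
    [[1,-4.2,0],[0,0,0]],
    [[1.1,-4.5,0],[0,0,0]],
    [[0,0,0],[0,0,0]],
  ],
  fingers=0.7,
)

```text
clock: 9.2
tool_pos: [0.5844, -0.0597, 0.2543]
eef_rot: [0.091, 0.996, -0.003, 0.0]
contact_force: [-0.8, 0.5, -0.1]
opening: 0.703
finger_force: 0.0
```

Call:
step_arm(
  increments=[
    [[0,0,-2],[0,0,0]],
    [[0,0,-2.5],[0,0,0]],
    [[0,0,-2.5],[0,0,0]],
    [[0,0,-2],[0,0,0]],
    [[0,0,-1],[0,0,0]],
    [[0,0,0],[0,0,0]],
    [[0,0,0],[0,0,0]],
    [[0,0,0],[0,0,0]],
    [[0,0,0],[0,0,0]],
    [[0,0,0],[0,0,0]],
  ],
)

```text
clock: 10.2
tool_pos: [0.5846, -0.0499, 0.1554]
eef_rot: [0.085, 0.996, 0.0, 0.001]
contact_force: [0.1, 0.8, 0.2]
opening: 0.702
finger_force: 0.0
```

Well aligned; down 1.9 cm more, then grip and lift.

Call:
step_arm(
  increments=[
    [[0,0,-0.9],[0,0,0]],
    [[0,0,-0.7],[0,0,0]],
    [[0,0,-0.3],[0,0,0]],
    [[0,0,0],[0,0,0]],
    [[0,0,0],[0,0,0]],
    [[0,0,0],[0,0,0]],
    [[0,0,0],[0,0,0]],
    [[0,0,0],[0,0,0]],
    [[0,0,0],[0,0,0]],
    [[0,0,0],[0,0,0]],
  ],
)

```text
clock: 11.2
tool_pos: [0.5842, -0.0499, 0.1358]
eef_rot: [0.085, 0.996, 0.0, 0.0]
contact_force: [-0.7, -0.2, -0.5]
opening: 0.7
finger_force: 0.0
```

Call:
step_arm(
  increments=[
    [[0,0,0],[0,0,0]],
    [[0,0,0],[0,0,0]],
    [[0,0,0],[0,0,0]],
    [[0,0,0],[0,0,0]],
    [[0,0,0],[0,0,0]],
    [[0,0,0.3],[0,0,0]],
    [[0,0,1],[0,0,0]],
    [[0,0,3],[0,0,0]],
    [[0,0,3],[0,0,0]],
    [[0,0,3],[0,0,0]],
  ],
  fingers=0.2,
)

```text
clock: 12.2
tool_pos: [0.584, -0.0499, 0.2406]
eef_rot: [0.085, 0.996, 0.0, 0.0]
contact_force: [0.5, -0.2, 0.2]
opening: 0.339
finger_force: 12.0
```

Call:
step_arm(
  increments=[
    [[-1.65,-3.65,0],[0,0,0]],
    [[-1.65,-3.65,0],[0,0,0]],
    [[-1.65,-3.65,0],[0,0,0]],
    [[-1.65,-3.65,0],[0,0,0]],
    [[-1.65,-3.65,0],[0,0,0]],
    [[-1.65,-3.65,0],[0,0,0]],
    [[-1.65,-3.65,0],[0,0,0]],
    [[-1.65,-3.75,-1],[0,0,0]],
    [[0,0,-3],[0,0,0]],
    [[0,0,-4],[0,0,0]],
  ],
)

```text
clock: 13.2
tool_pos: [0.4526, -0.346, 0.1602]
eef_rot: [0.087, 0.996, -0.002, 0.002]
contact_force: [1.1, -0.0, -0.5]
opening: 0.342
finger_force: 12.0
```

```bash
python3 w.py w3; python3 - <<'E'
from h import *
d=np.load("w3.npz");P=d["P"];hsv=cv2.cvtColor(d["im"],cv2.COLOR_RGB2HSV);H,S,V=[hsv[...,i].astype(int) for i in range(3)]
m=((H<6)|(H>172))&(S>150)&(V>40)&(P[...,2]<.025)&(P[...,2]>-.005)
q=P[m]; print(m.sum(),cv2.minAreaRect((q[:,:2]*1000).astype(np.float32)))
E
```

```text
tcp [ 0.449  -0.3423  0.1533] [ 0.086  0.996  0.002 -0.003] t 13.25 open 0.342
red [389, 16, 123, 43, 4257] top z 0.0255 circ 368 -181 44.4 mean [ 0.3662 -0.1829  0.0237]
red [186, 60, 134, 170, 14539] top z 0.0172 circ 428 -345 76.3 mean [ 0.4159 -0.3449  0.0168]
red [219, 240, 81, 69, 4019] top z 0.1896 circ 453 -346 16.2 mean [ 0.449  -0.3439  0.1886]
18564 ((414.3773193359375, -311.93182373046875), (174.03453063964844, 355.4080505371094), 35.82984161376953)
```

Call:
step_arm(
  increments=[
    [[0.1,0,-2.5],[0,0,0]],
    [[0,0,-2.5],[0,0,0]],
    [[0,0,-2.5],[0,0,0]],
    [[0,0,-2],[0,0,0]],
    [[0,0,-1.2],[0,0,0]],
    [[0,0,-0.8],[0,0,0]],
    [[0,0,0],[0,0,0]],
    [[0,0,0],[0,0,0]],
    [[0,0,0],[0,0,0]],
    [[0,0,0],[0,0,0]],
  ],
)

```text
clock: 14.25
tool_pos: [0.4536, -0.3432, 0.0445]
eef_rot: [0.085, 0.996, -0.0, 0.001]
contact_force: [-0.3, 0.7, -0.2]
opening: 0.337
finger_force: 12.0
```

Call:
step_arm(
  increments=[
    [[0,0,-0.5],[0,0,0]],
    [[0,0,-0.3],[0,0,0]],
    [[0,0,-0.15],[0,0,0]],
    [[0,0,0],[0,0,0]],
    [[0,0,0],[0,0,0]],
    [[0,0,0],[0,0,0]],
    [[0,0,0],[0,0,0]],
    [[0,0,0],[0,0,0]],
    [[0,0,0],[0,0,0]],
    [[0,0,0],[0,0,0]],
  ],
)

```text
clock: 15.25
tool_pos: [0.4531, -0.3429, 0.0342]
eef_rot: [0.085, 0.996, 0.0, -0.0]
contact_force: [0.1, -0.5, -0.7]
opening: 0.342
finger_force: 12.0
```

Call:
step_arm(
  increments=[
    [[0,0,0],[0,0,0]],
    [[0,0,0],[0,0,0]],
    [[0,0,0],[0,0,0]],
    [[0,0,1],[0,0,0]],
    [[0,0,3],[0,0,0]],
    [[0,0,4],[0,0,0]],
    [[0,0,4],[0,0,0]],
    [[0,0,4],[0,0,0]],
    [[0,0,4],[0,0,0]],
    [[0,0,2],[0,0,0]],
  ],
  fingers=0.6,
)

```text
clock: 16.25
tool_pos: [0.4543, -0.3434, 0.2587]
eef_rot: [0.085, 0.996, -0.001, 0.003]
contact_force: [0.3, -0.3, -0.9]
opening: 0.601
finger_force: 0.0
```

Call:
step_arm(
  increments=[
    [[1.1,2.65,0],[0,0,0]],
    [[1.1,2.65,0],[0,0,0]],
    [[1.1,2.65,0],[0,0,0]],
    [[1.1,2.65,0],[0,0,0]],
    [[1.1,2.65,0],[0,0,0]],
    [[1.1,2.65,0],[0,0,0]],
    [[1.1,2.65,0],[0,0,0]],
    [[1.1,2.65,0],[0,0,0]],
    [[0,0,0],[0,0,0]],
    [[0,0,0],[0,0,0]],
  ],
  fingers=0.7,
)

```text
clock: 17.25
tool_pos: [0.5409, -0.1307, 0.2547]
eef_rot: [0.084, 0.996, -0.0, 0.0]
contact_force: [-0.4, -0.5, -0.0]
opening: 0.699
finger_force: 0.0
```

```bash
python3 w.py w4
```

```text
tcp [ 0.5406 -0.1319  0.2546] [ 0.085  0.996 -0.001 -0.   ] t 17.3 open 0.698
red [136, 0, 92, 16, 1127] top z 0.0243 circ 371 -180 43.8 mean [ 0.3744 -0.174   0.0226]
red [0, 15, 111, 142, 10024] top z 0.0619 circ 454 -343 16.1 mean [ 0.454  -0.342   0.0618]
red [235, 174, 42, 45, 1437] top z 0.1653 circ 541 -134 15.8 mean [ 0.5409 -0.1333  0.1642]
```

Call:
step_arm(
  increments=[
    [[0,-0.2,-2.5],[0,0,0]],
    [[0,0,-2.5],[0,0,0]],
    [[0,0,-2.5],[0,0,0]],
    [[0,0,-2],[0,0,0]],
    [[0,0,-1.5],[0,0,0]],
    [[0,0,-0.85],[0,0,0]],
    [[0,0,0],[0,0,0]],
    [[0,0,0],[0,0,0]],
    [[0,0,0],[0,0,0]],
    [[0,0,0],[0,0,0]],
  ],
)

```text
clock: 18.3
tool_pos: [0.5416, -0.1331, 0.1365]
eef_rot: [0.085, 0.996, -0.0, 0.001]
contact_force: [-0.2, 0.2, -0.8]
opening: 0.702
finger_force: 0.0
```

Call:
step_arm(
  increments=[
    [[0,0,0],[0,0,0]],
    [[0,0,0],[0,0,0]],
    [[0,0,0],[0,0,0]],
    [[0,0,0],[0,0,0]],
    [[0,0,0],[0,0,0]],
    [[0,0,0.3],[0,0,0]],
    [[0,0,1],[0,0,0]],
    [[0,0,3],[0,0,0]],
    [[0,0,3],[0,0,0]],
    [[0,0,3],[0,0,0]],
  ],
  fingers=0.2,
)

```text
clock: 19.3
tool_pos: [0.541, -0.1328, 0.2405]
eef_rot: [0.085, 0.996, 0.0, 0.0]
contact_force: [0.2, 0.7, -0.7]
opening: 0.344
finger_force: 12.0
```

Call:
step_arm(
  increments=[
    [[-2,-3,0],[0,0,0]],
    [[-2,-3,0],[0,0,0]],
    [[-2,-3,0],[0,0,0]],
    [[-2,-3,0],[0,0,0]],
    [[-2,-3,0],[0,0,0]],
    [[-2,-3,0],[0,0,0]],
    [[-2.3,-3.4,0],[0,0,0]],
    [[0,0,-2],[0,0,0]],
    [[0,0,-3],[0,0,0]],
    [[0,0,-3],[0,0,0]],
  ],
)

```text
clock: 20.3
tool_pos: [0.3983, -0.3479, 0.159]
eef_rot: [0.086, 0.996, -0.001, 0.001]
contact_force: [-0.2, 0.7, 0.1]
opening: 0.343
finger_force: 12.0
```

Call:
step_arm(
  increments=[
    [[0,0,-3],[0,0,0]],
    [[0,0,-3],[0,0,0]],
    [[0,0,-2],[0,0,0]],
    [[0,0,-1.5],[0,0,0]],
    [[0,0,-1],[0,0,0]],
    [[0,0,-0.5],[0,0,0]],
    [[0,0,0],[0,0,0]],
    [[0,0,0],[0,0,0]],
    [[0,0,0],[0,0,0]],
    [[0,0,0],[0,0,0]],
  ],
)

```text
clock: 21.3
tool_pos: [0.3984, -0.3472, 0.0493]
eef_rot: [0.085, 0.996, -0.0, 0.0]
contact_force: [0.1, 1.0, -0.9]
opening: 0.343
finger_force: 12.0
```

Call:
step_arm(
  increments=[
    [[0,0,-0.7],[0,0,0]],
    [[0,0,-0.4],[0,0,0]],
    [[0,0,-0.2],[0,0,0]],
    [[0,0,-0.1],[0,0,0]],
    [[0,0,0],[0,0,0]],
    [[0,0,0],[0,0,0]],
    [[0,0,0],[0,0,0]],
    [[0,0,0],[0,0,0]],
    [[0,0,0],[0,0,0]],
    [[0,0,0],[0,0,0]],
  ],
)

```text
clock: 22.3
tool_pos: [0.3982, -0.347, 0.0348]
eef_rot: [0.085, 0.996, -0.0, 0.0]
contact_force: [0.1, -0.6, -0.5]
opening: 0.342
finger_force: 12.0
```

Call:
step_arm(
  increments=[
    [[0,0,0],[0,0,0]],
    [[0,0,0],[0,0,0]],
    [[0,0,0],[0,0,0]],
    [[0,0,1],[0,0,0]],
    [[0,0,3],[0,0,0]],
    [[0,0,4],[0,0,0]],
    [[0,0,4],[0,0,0]],
    [[0,0,4],[0,0,0]],
    [[0,0,4],[0,0,0]],
    [[0,0,0],[0,0,0]],
  ],
  fingers=0.6,
)

```text
clock: 23.3
tool_pos: [0.4007, -0.3486, 0.2404]
eef_rot: [0.085, 0.996, -0.003, 0.005]
contact_force: [0.6, -0.5, -0.1]
opening: 0.599
finger_force: 0.0
```

Call:
step_arm(
  increments=[
    [[0.4,3.9,0],[0,0,0]],
    [[0.4,3.9,0],[0,0,0]],
    [[0.4,3.9,0],[0,0,0]],
    [[0.4,3.9,0],[0,0,0]],
    [[0.4,3.9,0],[0,0,0]],
    [[0.4,3.9,0],[0,0,0]],
    [[0.4,3.9,0],[0,0,0]],
    [[0.4,3.9,0],[0,0,0]],
    [[0,0,0],[0,0,0]],
    [[0,0,0],[0,0,0]],
  ],
)

```text
clock: 24.3
tool_pos: [0.4297, -0.0344, 0.2347]
eef_rot: [0.083, 0.997, -0.0, -0.0]
contact_force: [-0.6, -0.5, -0.4]
opening: 0.599
finger_force: 0.0
```

```bash
python3 w.py w5; python3 - <<'E'
from h import *
c=r.calibration("top"); im,D=r.snapshot("top"); P=cloud(c,D)
hsv=cv2.cvtColor(im,cv2.COLOR_RGB2HSV);H,S,V=[hsv[...,i].astype(int) for i in range(3)]
for m in (((H<6)|(H>172))&(S>150)&(P[...,2]>.055)&(P[...,2]<.07), (abs(H-112)<12)&(S>150)&(P[...,2]>.055)&(P[...,2]<.07)):
    k,l,st,ce=cv2.connectedComponentsWithStats(m.astype(np.uint8))
    for i in range(1,k):
        if st[i,4]>10: print(st[i,4],P[l==i].mean(0).round(3))
E
```

```text
tcp [ 0.4296 -0.0356  0.2346] [ 0.085  0.996 -0.    -0.   ] t 24.35 open 0.599
red [67, 112, 92, 30, 2098] top z 0.0253 circ 367 -179 45.0 mean [ 0.366  -0.1797  0.0236]
red [0, 140, 55, 121, 3421] top z 0.0171 circ 429 -332 69.4 mean [ 0.4397 -0.3083  0.0161]
64 [ 0.45  -0.342  0.064]
64 [ 0.394 -0.346  0.063]
61 [0.489 0.331 0.063]
```

View pics/w5.png

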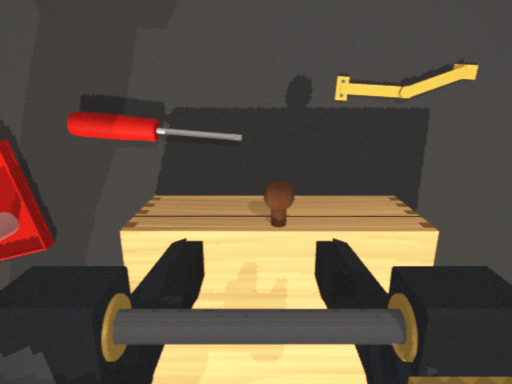

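All tubes stand (cap tops at 0.063). The wrist view shows the knob at (279,195), front edge of the lid horizontal in view, so the gripper is square to the box.

```bash
python3 - <<'E'
from h import *
d=np.load("w5.npz");P=d["P"];sub=P[180:212,262:298]
q=sub[(sub[...,2]>.08)&(sub[...,2]<.12)]; print(len(q),q.max(0),q.min(0))
im=d["im"][175:230,255:305]
top=P[180:212,262:298].reshape(-1,3); m=top[:,2]>.088; t=top[m]
# sphere LSQ
f=t[(t[:,2]>.092)&(t[:,0]<.45)]; A=np.c_[2*f,np.ones(len(f))]; s=np.linalg.lstsq(A,(f**2).sum(1),rcond=None)[0]
print("sphere",s[:3].round(4),"R",np.sqrt(s[3]+s[:3]@s[:3]).round(4),len(f))
print("plane ray",onplane(d,279,195,.09))
L=P[228:330,200:320].reshape(-1,3); L=L[abs(L[:,2]-.105)<.004]
# lid front edge
for u in (150,210,350,400):
    col=P[205:245,u]; k=np.argmax(col[:,2]>.102); print("edge",u,205+k,col[k].round(4))
E
```

```text
793 [ 0.46231823 -0.00586628  0.10446167] [ 0.43279218 -0.03338669  0.08583163]
sphere [ 0.384  -0.0203  0.2325] R 0.1458 557
plane ray [ 0.44671646 -0.0195692   0.09      ]
edge 150 229 [ 0.4548 -0.1363  0.1023]
edge 210 230 [ 0.464  -0.0841  0.1037]
edge 350 229 [0.4844 0.0373 0.102 ]
edge 400 230 [0.4916 0.0798 0.1043]
```

Call:
step_arm(
  increments=[
    [[1.7,1.5,0],[0,0,0]],
    [[0,0,-3],[0,0,0]],
    [[0,0,-3],[0,0,0]],
    [[0,0,-3],[0,0,0]],
    [[0,0,-2.5],[0,0,0]],
    [[0,0,-2],[0,0,0]],
    [[0,0,-1],[0,0,0]],
    [[0,0,0],[0,0,0]],
    [[0,0,0],[0,0,0]],
    [[0,0,0],[0,0,0]],
  ],
)

```text
clock: 25.4
tool_pos: [0.4477, -0.0203, 0.0906]
eef_rot: [0.085, 0.996, 0.0, 0.001]
contact_force: [-0.7, 0.2, -0.4]
opening: 0.602
finger_force: 0.0
```

Call:
step_arm(
  increments=[
    [[0,0,-0.9],[0,0,0]],
    [[0,0,-0.6],[0,0,0]],
    [[0,0,-0.4],[0,0,0]],
    [[0,0,0],[0,0,0]],
    [[0,0,0],[0,0,0]],
    [[0,0,0],[0,0,0]],
    [[0,0,0],[0,0,0]],
    [[0,0,0],[0,0,0]],
    [[0,0,0],[0,0,0]],
    [[0,0,0],[0,0,0]],
  ],
)

```text
clock: 26.4
tool_pos: [0.4472, -0.0199, 0.0708]
eef_rot: [0.085, 0.996, 0.0, 0.0]
contact_force: [0.5, 0.0, 0.3]
opening: 0.602
finger_force: 0.0
```

Call:
step_arm(
  increments=[
    [[0,0,0],[0,0,0]],
    [[0,0,0],[0,0,0]],
    [[0,0,0],[0,0,0]],
    [[0,0,0],[0,0,0]],
    [[0,0,0],[0,0,0]],
    [[0,0,0],[0,0,0]],
    [[0,0,0],[0,0,0]],
    [[0,0,0],[0,0,0]],
    [[0,0,0],[0,0,0]],
    [[0,0,0],[0,0,0]],
  ],
  fingers=0.1,
  grip_force=25,
)

```text
clock: 27.4
tool_pos: [0.4472, -0.0198, 0.0708]
eef_rot: [0.085, 0.996, 0.0, 0.0]
contact_force: [0.0, 1.6, 2.6]
opening: 0.295
finger_force: 24.6
```

```bash
python3 - <<'E'
from h import *
k=np.array([.447,-.020,.09]); bx=np.array([.9858,-.168,0])
for a in range(0,61,3):
    t=np.radians(a)+np.arctan2(20,238); R=np.hypot(.238,.02)
    h=.238-R*np.cos(t); z=R*np.sin(t)-.02
    p=np.r_[bx[:2]*h,z]*100; 
    if a: print(a,(p-q).round(2),p.round(2))
    q=p
E
```

```text
3 [ 0.14 -0.02  1.24] [ 0.14 -0.02  1.24]
6 [ 0.2  -0.03  1.23] [ 0.33 -0.06  2.48]
9 [ 0.26 -0.04  1.22] [ 0.6 -0.1  3.7]
12 [ 0.33 -0.06  1.21] [ 0.92 -0.16  4.9 ]
15 [ 0.39 -0.07  1.19] [ 1.31 -0.22  6.09]
18 [ 0.45 -0.08  1.16] [ 1.76 -0.3   7.26]
21 [ 0.51 -0.09  1.14] [ 2.26 -0.39  8.4 ]
24 [ 0.57 -0.1   1.11] [ 2.83 -0.48  9.51]
27 [ 0.62 -0.11  1.08] [ 3.45 -0.59 10.59]
30 [ 0.68 -0.12  1.05] [ 4.13 -0.7  11.63]
33 [ 0.73 -0.12  1.01] [ 4.86 -0.83 12.64]
36 [ 0.78 -0.13  0.97] [ 5.64 -0.96 13.61]
39 [ 0.83 -0.14  0.92] [ 6.47 -1.1  14.53]
42 [ 0.88 -0.15  0.88] [ 7.35 -1.25 15.41]
45 [ 0.92 -0.16  0.83] [ 8.27 -1.41 16.24]
48 [ 0.96 -0.16  0.78] [ 9.23 -1.57 17.03]
51 [ 1.   -0.17  0.73] [10.23 -1.74 17.75]
54 [ 1.04 -0.18  0.68] [11.27 -1.92 18.43]
57 [ 1.07 -0.18  0.62] [12.34 -2.1  19.05]
60 [ 1.1  -0.19  0.56] [13.44 -2.29 19.61]
```

Call:
step_arm(
  increments=[
    [[0.14,-0.02,1.24],[0,0,0]],
    [[0.2,-0.03,1.23],[0,0,0]],
    [[0.26,-0.04,1.22],[0,0,0]],
    [[0.33,-0.06,1.21],[0,0,0]],
    [[0.39,-0.07,1.19],[0,0,0]],
    [[0.45,-0.08,1.16],[0,0,0]],
    [[0.51,-0.09,1.14],[0,0,0]],
    [[0,0,0],[0,0,0]],
    [[0,0,0],[0,0,0]],
    [[0,0,0],[0,0,0]],
  ],
)

```text
clock: 28.4
tool_pos: [0.4691, -0.0235, 0.1539]
eef_rot: [0.085, 0.996, 0.0, -0.001]
contact_force: [-1.5, 3.2, -1.3]
opening: 0.295
finger_force: 24.9
```

```bash
cat > lid.py <<'E'
import sys
from h import *
s=r.get_state(); print(np.round(s["tool_pos"],4),np.round(s["contact_force"],1),s["opening"])
c=r.calibration("scene"); im,D=r.snapshot("scene"); P=cloud(c,D); cv2.imwrite(f"pics/{sys.argv[1]}.png",im[...,::-1])
bx=np.array([.9858,-.168]); by=np.array([.168,.9858]); h=np.array([.6817,-.060])
q=P.reshape(-1,3); X=(q[:,:2]-h)@bx; Y=(q[:,:2]-h)@by; Z=q[:,2]-.07
# lid top is the farthest plane along the lid's normal; points on outer top face
m=(abs(Y)<.13)&(X<.05)&(X>-.25)&(Z>.05)&(Z<.3)&(D.ravel()>0)
b=(None,0)
for a in np.arange(0,80,.5):
    t=np.radians(a); n=X*np.sin(t)+Z*np.cos(t); l=-X*np.cos(t)+Z*np.sin(t)
    k=(m&(abs(n-.035)<.0025)&(l>0.01)&(l<.21)).sum()
    if k>b[1]: b=(a,k)
print("lid angle",b)
E
python3 lid.py s1
```

```text
[ 0.4691 -0.0235  0.1539] [-1.5  3.2 -1.3] 0.29461860147916913
lid angle (np.float64(20.5), np.int64(3288))
```

Lid follows (20.5° measured vs. 21° expected). Continue.

Call:
step_arm(
  increments=[
    [[0.57,-0.1,1.11],[0,0,0]],
    [[0.62,-0.11,1.08],[0,0,0]],
    [[0.68,-0.12,1.05],[0,0,0]],
    [[0.73,-0.12,1.01],[0,0,0]],
    [[0.78,-0.13,0.97],[0,0,0]],
    [[0.83,-0.14,0.92],[0,0,0]],
    [[0.88,-0.15,0.88],[0,0,0]],
    [[0,0,0],[0,0,0]],
    [[0,0,0],[0,0,0]],
    [[0,0,0],[0,0,0]],
  ],
)

```text
clock: 29.45
tool_pos: [0.5199, -0.0321, 0.2243]
eef_rot: [0.085, 0.996, 0.0, -0.001]
contact_force: [-3.4, 3.8, 0.8]
opening: 0.295
finger_force: 24.6
```

```bash
python3 lid.py s2
```

```text
[ 0.5199 -0.0321  0.2243] [-3.4  3.8  0.8] 0.29463376280986975
lid angle (np.float64(41.0), np.int64(3624))
```

Call:
step_arm(
  increments=[
    [[0.92,-0.16,0.83],[0,0,0]],
    [[0.96,-0.16,0.78],[0,0,0]],
    [[1.0,-0.17,0.73],[0,0,0]],
    [[1.04,-0.18,0.68],[0,0,0]],
    [[1.07,-0.18,0.62],[0,0,0]],
    [[1.1,-0.19,0.56],[0,0,0]],
    [[0,0,0],[0,0,0]],
    [[0,0,0],[0,0,0]],
    [[0,0,0],[0,0,0]],
    [[0,0,0],[0,0,0]],
  ],
)

```text
clock: 30.5
tool_pos: [0.5812, -0.0425, 0.2665]
eef_rot: [0.085, 0.996, 0.0, -0.0]
contact_force: [-1.2, 4.5, 0.1]
opening: 0.295
finger_force: 24.6
```

```bash
python3 lid.py s3
```

```text
[ 0.5812 -0.0425  0.2665] [-1.2  4.5  0.1] 0.29483930955287335
lid angle (np.float64(59.0), np.int64(3250))
```

View pics/s3.png

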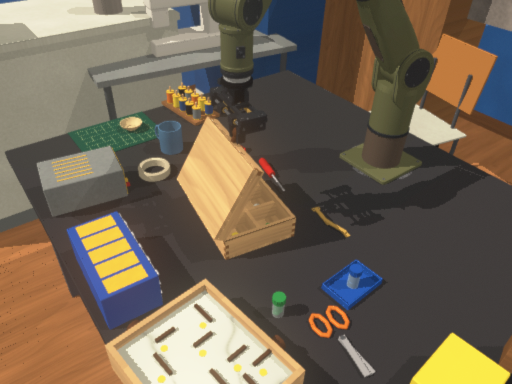

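The lid stands open at about 59–60° with the gripper on its knob; the blue tube stands in its tray at (354,275), and everything else is in place.

Call:
step_arm(
  increments=[
    [[0,0,0],[0,0,0]],
    [[0,0,0],[0,0,0]],
    [[0,0,0],[0,0,0]],
    [[0,0,0],[0,0,0]],
    [[0,0,0],[0,0,0]],
    [[0,0,0],[0,0,0]],
    [[0,0,0],[0,0,0]],
    [[0,0,0],[0,0,0]],
    [[0,0,0],[0,0,0]],
    [[0,0,0],[0,0,0]],
  ],
)

```text
clock: 31.55
tool_pos: [0.5819, -0.0427, 0.2668]
eef_rot: [0.085, 0.996, 0.0, 0.0]
contact_force: [0.6, 4.3, -0.8]
opening: 0.292
finger_force: 24.8
```

```bash
python3 -c "
from plant import r
print(r.get_state()['tool_pos'],r.finish_job())"
```

```text
the job is handed in; nothing more can be done
[ 0.58187314 -0.04266432  0.26677223] None
```

I handed the job in at about 31.6 s, with the three tubes upright in their trays and the arm gripping the knob to hold the lid open at about 59° (measured from the scene camera); no verdict was returned.

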